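# Put the vacuum on the filter cup

## Task

On the three-branch vacuum filtration manifold, one branch carries a filter cup but its valve is not open, and one of the bare branches has been left open and sucks air. With a fingertip, push the lever of the cup's valve until it is fully open (in line with its pipe) and the lever of the leaking bare branch until it is fully shut (square across its pipe). Leave the third valve shut, do not lift or shift the cup, and do not disturb the other things on the bench.

Things in the scene. Friction and masses are not known exactly. Their poses are not given: they have to be found in the camera images.
- manifold: Steel vacuum manifold, fixed. Origin on the bench below the middle valve stem; x along the branch pipes from filter heads to header, y along the header to the gauge end. Header tube 38 mm thick, 460 long, axis at x +115, height 68. Gauge at (115, 222), to 165 high. Grey pump 190 x 150, 107 high, centred at (105, -365). Branches at y -150, 0 and +150, in any order.
- station_a: Branch a: the branch that carries the filter cup. Fixed; axes as the manifold's. Origin on the bench directly below the stem (turning axis) of its ball valve. Steel pipe 18 mm in diameter along x, top at 77 mm; nuts and valve body up to 83 mm; round filter head 59 mm in diameter at x = -115 mm, flat top at height 100 mm.
- valve_a (a joint): Lever angle of valve a (rad) about its vertical stem: 0 = fully shut, lever square across the pipe, pointing along the station's +y; 1.571 = fully open, in line with the pipe, pointing along +x to the header. Grows clockwise seen from above; hard stop at each end; stays where left; starts shut or nearly shut (0 to 0.3). Takes about 3.5 N at 50 mm from the stem.
- lever_a (a point): Middle of the outer end of the lever of branch a, 71 mm from the stem axis. Every lever is alike: a straight black bar 12 mm wide, from the stem to this point, its underside 98 mm and its top 114 mm above the bench, nothing but its own pipe below it.
- station_b: Branch b: the bare branch that was left open. Fixed; axes as the manifold's. Origin on the bench directly below the stem (turning axis) of its ball valve. Steel pipe 18 mm in diameter along x, top at 77 mm; nuts and valve body up to 83 mm; round filter head 59 mm in diameter at x = -115 mm, flat top at height 100 mm.
- valve_b (a joint): Lever angle of valve b (rad) about its vertical stem: 0 = fully shut, lever square across the pipe, pointing along the station's +y; 1.571 = fully open, in line with the pipe, pointing along +x to the header. Grows clockwise seen from above; hard stop at each end; stays where left; starts open or partly open (0.9 to 1.571). Takes about 3.5 N at 50 mm from the stem.
- lever_b (a point): Middle of the outer end of the lever of branch b, 71 mm from the stem axis. Every lever is alike: a straight black bar 12 mm wide, from the stem to this point, its underside 98 mm and its top 114 mm above the bench, nothing but its own pipe below it.
- station_c: Branch c: the other bare branch. Fixed; axes as the manifold's. Origin on the bench directly below the stem (turning axis) of its ball valve. Steel pipe 18 mm in diameter along x, top at 77 mm; nuts and valve body up to 83 mm; round filter head 59 mm in diameter at x = -115 mm, flat top at height 100 mm.
- valve_c (a joint): Lever angle of valve c (rad) about its vertical stem: 0 = fully shut, lever square across the pipe, pointing along the station's +y; 1.571 = fully open, in line with the pipe, pointing along +x to the header. Grows clockwise seen from above; hard stop at each end; stays where left; starts shut (0 to 0.03) and stays so. Takes about 3.5 N at 50 mm from the stem.
- lever_c (a point): Middle of the outer end of the lever of branch c, 71 mm from the stem axis. Every lever is alike: a straight black bar 12 mm wide, from the stem to this point, its underside 98 mm and its top 114 mm above the bench, nothing but its own pipe below it.
- filter_cup: White single-use filter cup with a flat white lid, standing loose on the head of branch a: 74 mm in diameter at the lid, 54 mm at the foot, 65 mm high, 50 g, its lid's knob at height 165 mm; origin at the centre of its underside, z up.
- spare_cup: Another filter cup like the first, standing on the bench. Loose bystander; origin at the centre of its underside.
- dishes: Two stacked small dishes, 55 mm in diameter, 30 mm high, standing between two filter heads. Loose bystander; origin at the centre of its underside.
- vial: Small white jar 38 mm in diameter, 75 mm high, standing between two filter heads. Loose bystander; origin at the centre of its underside.
- bottle_1: White sample bottle 60 mm in diameter, 135 mm high. Loose bystander; origin at the centre of its underside.
- bottle_2: White sample bottle 60 mm in diameter, 135 mm high. Loose bystander; origin at the centre of its underside.
- wash_bottle: Wash bottle with a bent spout, 64 mm in diameter, 170 mm high. Loose bystander; origin at the centre of its underside.
- forceps_jar: Glass jar 50 mm in diameter, 70 mm high, with forceps standing in it to 125 mm. Loose bystander; origin at the centre of its underside.
There are look-alikes about, which are no part of the job. Leave any yellow look-alike of the station_c alone.

How it is judged:
By the outcome, as a careful person would: the job done as asked, in the order asked, and still so for the second after the job is handed in, with the robot touching nothing.
It also fails if it takes over 61 s, if anything falls off the work surface, if the arm or the gripper's body presses on something with over 40 N, if the wrist force passes 120 N, or if a joint passes its speed limit or range.

## Robot

A 6-joint arm with a two-finger parallel gripper is mounted at the origin on the work surface. World frame = base frame: x ahead of the robot, y to its left, z up, the work surface at z = 0. Lengths are in m, angles in rad, forces in N, time in s.
With the tool pointing down it reaches from about 0.275 to 0.725 m from the base axis. Payload 5.6 kg.
Tool frame: the origin (TCP) lies at the very end of the fingers, on their centre line; the grasp point (between the pads) lies 19 mm behind it; z points along the fingers, y is the direction in which the jaws open and shut (so a half turn about z gives the same grasp; the last joint's range is limited). The gripper opens to 85 mm and grips with 20 to 120 N. Pads are 22 mm wide; open, the fingers measure 114 mm over their backs; the gripper's body (76 mm by 85 mm) begins 54 mm behind the grasp point. The pads swing forward as they close: fully open they stand 13 mm farther back than shut.
Start: joints at [1.499, 0.255, 0.108, 0, -1.424, -0.285], TCP at [0.192, 0.515, 0.204] pointing down, gripper open.
Joint ranges: [-2.95, 2.95], [-1.21, 1.97], [-1.09, 1.5], [-2.87, 1.71], [-2.94, -0.07], [-3.05, 3.05]. Speed limits (rad/s): [2.57, 2.57, 3.14, 3.14, 3.14, 3.14].

## Interface

Orientations are given as a unit quaternion [x, y, z, w].
In Python, from plant import * gives the robot as it stands.
- The arm moves only by the shell command python3 -m inch 'ROWS' [FORCE]. ROWS is a JSON object of lists of equal length, an entry for each row: "offset": the shift along the tool's x, y, z in mm, a list of three; "rot": the turn, a rotation vector about the tool's x, y, z in degrees, a list of three; "grip": the finger opening in mm, from 0 to 85.4. In form: {"offset": [[tx, ty, tz], ...], "rot": [[wx, wy, wz], ...], "grip": [grip, ...]}. A call has 1 to 5 rows; each row is the pose to reach, as a shift and turn from the pose measured when the call began, along the tool's axes at that moment; what a row does not reach only later rows make up. A row lasts 1/12 s, in which the tool goes at most 41.7 mm and 7.16 degrees, less where a joint would pass 70% of its speed; a pose out of reach is approached as far as the arm can. A call with a gripper value outside its range is refused whole. The fingers move at their own pace and stop on an object; FORCE is the grip in N (left out, the last holds). Time passes only in rows, so rows that repeat a pose let the fingers close. It gives the time, the measured TCP pose, the force and the opening at its end, in the units of the state.
- get_obs(): the state, without advancing time (a new reading comes with each control period).
- read_camera(name): name is "scene" or "top" or "wrist"; returns a dict with "img" (480x640x3 uint8, red, green, blue), "range_z" (480x640 float32, m along the optical axis (not along the pixel's ray), 0 where there is no reading), "vertical_fov" (degrees; the focal length in pixels is half the picture's height over the tangent of half this angle, whatever the lens; pixels are square), "cx", "cy" (the principal point, pixels), "R" (3x3) and "t" (3): a world point X has camera coordinates R X + t; the wrist camera has in their place "T_tool_cam" (4x4, takes a point from camera to tool coordinates, whose origin is the TCP and whose axes are the flange's). Camera axes: x right, y down, z forward; pixel columns grow to the right and rows downward; lengths in m; the calibration is good to about 2 mm. The wrist camera is an equidistant fisheye: a pixel r from the principal point sees the ray r / f radians off the axis. A picture is of the moment at which its call begins: read the wrist's pose just before it.
- finish_job(): hands the job in, once; it reports no verdict.
Trained networks look in a picture, given as the dict that the camera call returned (one of the last four; its "shot" number tells which), for a name from the list of things; names that differ only in an ending like _2 or _b are one class to them, and where a whole thing is asked for, a point or a joint stands for the part that bears it (a point fixed in the world has none). Each returns a list of dicts, best first, with "p" (0 to 1); they miss things now and then, are a little off and sometimes report something else, mostly with a low value. They report only what shows in the picture. A call takes as long as a camera call. They do not tell look-alikes from the thing itself.
- search_frame(query, picture): "rect" ([left, top, width, height] as shares, 0 to 1, of the picture: columns of its width, rows of its height, round what is visible of it).
- regions_of(query, picture): "region" (480x640 bool, what is visible of it) and "rect" ([left, top, width, height] as shares, 0 to 1, of the picture: columns of its width, rows of its height, round what is visible of it).
The state is a dict: "clock": time; "joint_pos": joint angles; "qvel": joint speeds; "joint_torque": joint torques, N m; "ee_pos": TCP position; "tcp_rot": TCP orientation; "contact_force": force on the tool from outside, world axes, zero at the start; "ft_torque": the same for the moment, N m; "gripper_width": finger opening in m.
Only numpy, scipy, OpenCV 4.12 (cv2) and the standard library are available. Lean on these libraries where they do the work, as an engineer would, in place of code of your own. Each camera call takes 0.05 s, during which the arm holds its last target.

## Working session

There is one attempt and no reset: what is moved stays moved. The work goes in short steps, Python scripts to look and compute and a shell command to move; the robot and the scene stay as the last step left them, time stands still between calls to the robot, and variables do not carry over. Pictures are saved under pics/ and viewed, and the job is handed in when it is done.

```bash
mkdir -p pics; ls; cat > h.py <<'E'
from plant import *
import numpy as np, cv2
def save(img,name,scale=1): cv2.imwrite('pics/'+name,cv2.resize(img,None,fx=scale,fy=scale)[:,:,::-1])
def f_of(c): return 240/np.tan(np.radians(c['vertical_fov'])/2)
def world(c,u,v,d=None):
    f=f_of(c); d=c['range_z'][int(round(v)),int(round(u))] if d is None else d
    X=np.array([(u-c['cx'])/f*d,(v-c['cy'])/f*d,d]); return c['R'].T@(X-c['t'])
def ray_at(c,u,v,z):
    f=f_of(c); r=c['R'].T@np.array([(u-c['cx'])/f,(v-c['cy'])/f,1]); o=-c['R'].T@c['t']
    return o+r*(z-o[2])/r[2]
def proj(c,X):
    f=f_of(c); x=c['R']@np.array(X)+c['t']; return np.array([c['cx']+f*x[0]/x[2],c['cy']+f*x[1]/x[2]])
E
python3 - <<'E'
from h import *
o=get_obs(); print({k:np.round(v,3) for k,v in o.items()})
for n in ['scene','top']:
    c=read_camera(n); save(c['img'],n+'0.png'); print(n,c['shot'],c['vertical_fov'],-c['R'].T@c['t'])
    for q in ['lever_a','station_a','filter_cup','valve_a','manifold']:
        for r in search_frame(q,c)[:6]: print(q,np.round(np.array(r['rect'])*[640,480,640,480]),round(r['p'],2))
E
```

```text
pics
{'clock': np.float64(0.0), 'joint_pos': array([ 1.499,  0.256,  0.107, -0.   , -1.424, -0.285]), 'qvel': array([ 0.   ,  0.001,  0.   , -0.001,  0.001,  0.001]), 'joint_torque': array([ 1.0000e-03, -3.8663e+01,  2.3793e+01,  5.3650e+00, -6.0000e-03,
       -0.0000e+00]), 'ee_pos': array([0.192, 0.515, 0.203]), 'tcp_rot': array([ 0.984, -0.178, -0.   ,  0.001]), 'contact_force': array([-0.103, -0.329, -0.08 ]), 'ft_torque': array([ 0.047,  0.051, -0.016]), 'gripper_width': np.float64(0.086)}
scene 1 51.009462758681046 [1.08500048 0.52109227 0.92317502]
lever_a [347. 292.  16.  38.] 0.86
lever_a [281. 123.  24.  14.] 0.75
lever_a [242. 222.  25.  27.] 0.68
lever_a [292. 255.  33.  26.] 0.62
lever_a [195. 155.  32.  59.] 0.61
station_a [268. 105.  46.  53.] 0.79
station_a [329. 253.  71.  82.] 0.7
station_a [276. 224.  69.  69.] 0.57
filter_cup [265. 174.  31.  39.] 0.88
valve_a [348. 292.  16.  39.] 0.77
valve_a [280. 126.  28.  12.] 0.77
valve_a [245. 222.  28.  29.] 0.75
valve_a [295. 256.  27.  23.] 0.64
manifold [106. 196. 262. 193.] 0.94
top 2 54.81135707200553 [0.32793163 0.04076682 1.20502062]
lever_a [227. 190.  18.  33.] 0.61
lever_a [431. 352.  34.  17.] 0.52
lever_a [337. 207.  35.   7.] 0.51
station_a [427. 323.  59.  97.] 0.71
station_a [229. 182.  31.  94.] 0.7
station_a [337. 184.  33.  56.] 0.58
filter_cup [355. 240.  33.  31.] 0.58
valve_a [274. 208.  31.   7.] 0.67
valve_a [432. 354.  35.  15.] 0.63
valve_a [337. 207.  34.   8.] 0.56
valve_a [228. 192.  16.  29.] 0.52
valve_a [142. 163.  28.  32.] 0.36
manifold [199. 134. 285.  81.] 0.84
```

View pics/scene0.png

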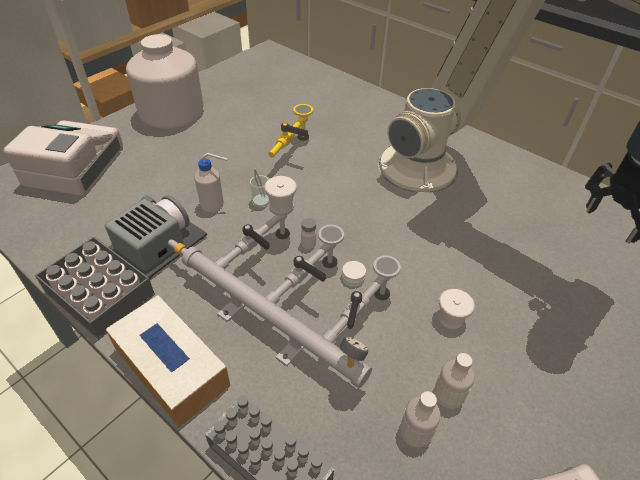

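View pics/top0.png

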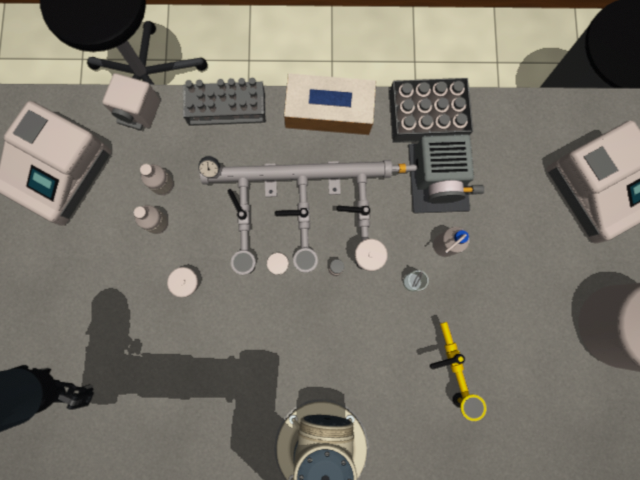

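Top view: branch a is at the right (cup at 371,254; lever about 350,209, shut). Branch c is in the middle (lever about 290,212, shut). Branch b is at the left (lever about 236,202, partly open). The yellow look-alike at (447,362) is to be left alone. Next I'll measure the positions and check the levers in a close crop.

```bash
python3 - <<'E'
from h import *
T=read_camera('top'); S=read_camera('scene')
save(T['img'][140:290,190:410],'crop_top.png',3.5)
save(S['img'][160:340,200:430],'crop_sc.png',3)
for c,n in((T,'top'),(S,'scene')):
    P=np.full((480,640,3),np.nan)
    f=f_of(c); v,u=np.mgrid[0:480,0:640]; d=c['range_z']
    X=np.stack([(u-c['cx'])/f*d,(v-c['cy'])/f*d,d],-1)-c['t']; W=X@c['R']
    g=c['img'].astype(int).max(-1)
    m=(d>0)&(W[...,2]>.095)&(W[...,2]<.128)&(g<75)&(W[...,0]>.3)&(W[...,0]<.55)&(abs(W[...,1]-.08)<.26)
    nn,lab,st,ce=cv2.connectedComponentsWithStats(m.astype(np.uint8))
    for i in range(1,nn):
        if st[i,4]<25: continue
        p=W[lab==i]; q=p[:,:2]; mu=q.mean(0); _,s,vt=np.linalg.svd(q-mu); a=(q-mu)@vt[0]
        print(n,np.round(ce[i]),st[i,4],'mean',np.round(mu,4),'z',np.round(np.percentile(p[:,2],[10,50,90]),3),'dir',np.round(vt[0],3),'ends',np.round(mu+vt[0]*a.min(),3),np.round(mu+vt[0]*a.max(),3))
    for q in['filter_cup','spare_cup','station_a','lever_a','vial','dishes']:
        for r in regions_of(q,c)[:6]:
            w=W[r['region']&(d>0)]; 
            if len(w): print(n,q,round(r['p'],2),np.round(np.array(r['rect'])*[640,480,640,480]),np.round(np.median(w,0),3),np.round(w[:,2].max(),3))
E
```

```text
top filter_cup 0.95 [352. 239.  33.  31.] [ 0.461 -0.108  0.162] 0.17
top spare_cup 0.58 [165. 268.  34.  29.] [0.404 0.343 0.061] 0.068
top spare_cup 0.38 [226. 190.  20.  31.] [0.585 0.206 0.113] 0.119
top station_a 0.93 [230. 184.  27.  92.] [0.513 0.194 0.097] 0.119
top station_a 0.92 [427. 325.  60.  96.] [ 0.169 -0.328  0.096] 0.12
top station_a 0.67 [274. 183.  43.  91.] [0.528 0.047 0.098] 0.119
top station_a 0.57 [335. 182.  34.  58.] [ 0.577 -0.098  0.08 ] 0.12
top station_a 0.43 [327. 260.  14.  17.] [ 0.44  -0.034  0.074] 0.08
top lever_a 0.8 [432. 354.  32.  18.] [ 0.219 -0.297  0.113] 0.12
top lever_a 0.76 [230. 192.  15.  29.] [0.577 0.204 0.114] 0.119
top lever_a 0.72 [274. 209.  35.   9.] [0.568 0.07  0.113] 0.119
top lever_a 0.52 [335. 205.  35.  12.] [ 0.578 -0.079  0.113] 0.12
top vial 0.69 [228. 183.  31.  91.] [0.519 0.194 0.097] 0.119
top vial 0.5 [327. 260.  14.  16.] [ 0.442 -0.033  0.074] 0.08
top vial 0.35 [354. 239.  32.  33.] [ 0.461 -0.109  0.162] 0.17
top dishes 0.7 [268. 253.  19.  21.] [0.456 0.112 0.029] 0.036
scene filter_cup 0.57 [261. 174.  35.  3
[... 224 characters left out ...]
.097  0.077] 0.12
scene station_a 0.64 [268. 104.  43.  55.] [ 0.21  -0.317  0.082] 0.118
scene station_a 0.63 [276. 225.  70.  69.] [0.511 0.051 0.082] 0.119
scene station_a 0.62 [438. 288.  35.  42.] [0.417 0.349 0.061] 0.068
scene lever_a 0.78 [295. 258.  34.  23.] [0.572 0.072 0.112] 0.119
scene lever_a 0.66 [349. 291.  13.  38.] [0.587 0.21  0.114] 0.119
scene lever_a 0.61 [282. 124.  22.  11.] [ 0.22  -0.291  0.111] 0.118
scene vial 0.93 [300. 217.  12.  33.] [ 0.453 -0.028  0.05 ] 0.079
scene vial 0.38 [195. 158.  27.  57.] [ 0.52  -0.305  0.085] 0.162
scene dishes 0.88 [338. 260.  33.  26.] [0.461 0.119 0.028] 0.035
scene dishes 0.64 [251. 171.  19.  37.] [ 0.421 -0.23   0.048] 0.163
```

```bash
cat > lev.py <<'E'
from h import *
def levers(c,n):
    f=f_of(c); v,u=np.mgrid[0:480,0:640]; d=c['range_z']
    W=(np.stack([(u-c['cx'])/f*d,(v-c['cy'])/f*d,d],-1)-c['t'])@c['R']
    g=c['img'].astype(int).max(-1)
    m=(d>0)&(W[...,2]>.106)&(W[...,2]<.124)&(g<90)&(W[...,0]>.45)&(W[...,0]<.68)&(abs(W[...,1]-.06)<.22)
    nn,lab,st,ce=cv2.connectedComponentsWithStats(m.astype(np.uint8))
    for i in range(1,nn):
        if st[i,4]<25: continue
        p=W[lab==i]; q=p[:,:2]; mu=q.mean(0); _,s,vt=np.linalg.svd(q-mu); a=(q-mu)@vt[0]
        print(n,np.round(ce[i]),st[i,4],'mean',np.round(mu,4),'z',np.round(np.percentile(p[:,2],[10,50,90]),3),'dir',np.round(vt[0],3),'ends',np.round(mu+vt[0]*a.min(),3),np.round(mu+vt[0]*a.max(),3))
if __name__=='__main__':
    for n in('top','scene'): levers(read_camera(n),n)
E
python3 lev.py
```

```text
top [236. 205.] 154 mean [0.5877 0.2075] z [0.11  0.113 0.116] dir [-0.891 -0.454] ends [0.627 0.227] [0.555 0.191]
top [353. 209.] 177 mean [ 0.5784 -0.075 ] z [0.11  0.113 0.116] dir [-0.101 -0.995] ends [ 0.583 -0.033] [ 0.574 -0.114]
top [291. 213.] 179 mean [0.5689 0.0738] z [0.11  0.113 0.116] dir [-0.035  0.999] ends [0.57  0.036] [0.567 0.116]
scene [256. 236.] 192 mean [ 0.5808 -0.0698] z [0.108 0.113 0.116] dir [0.059 0.998] ends [ 0.578 -0.112] [ 0.583 -0.031]
scene [309. 268.] 223 mean [0.5708 0.0782] z [0.108 0.113 0.115] dir [-0.064  0.998] ends [0.573 0.038] [0.568 0.118]
scene [353. 309.] 224 mean [0.5922 0.2122] z [0.111 0.114 0.115] dir [0.888 0.46 ] ends [0.556 0.193] [0.627 0.23 ]
```

View pics/crop_top.png

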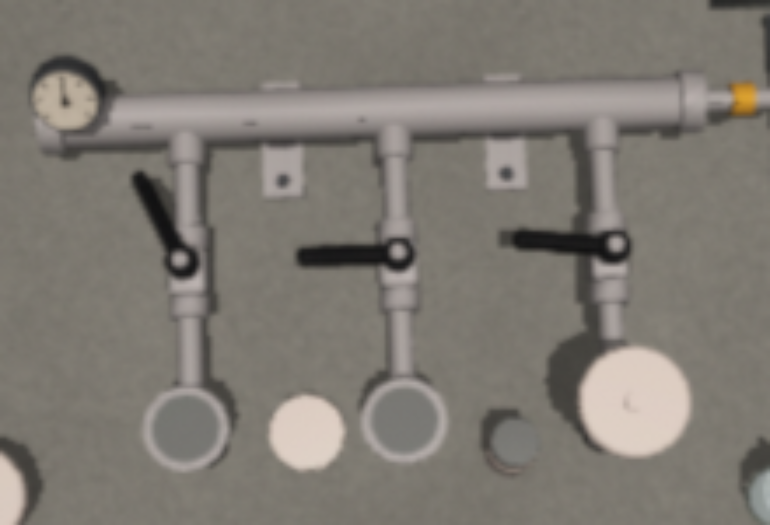

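View pics/crop_sc.png

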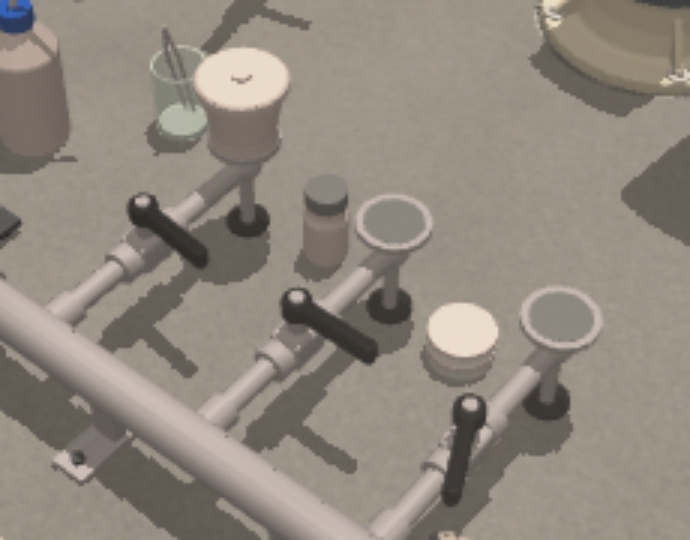

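Both views agree. Stems: a ≈ (0.574,-0.107), c ≈ (0.568,0.045), b ≈ (0.562,0.196). The manifold is turned about 2–3°. Lever a is about 0.13 rad from shut and b about 1.1 rad. The crop confirms that the right branch carries the cup and the left bare branch is open. First move: toward a while squaring the wrist and closing the fingers.

```bash
python3 -m inch '{"offset":[[33,25,0],[66,50,0],[99,75,0],[132,100,0],[165,125,0]],"rot":[[0,0,-4],[0,0,-8],[0,0,-12],[0,0,-16],[0,0,-20.5]],"grip":[0,0,0,0,0]}' 30
python3 -m inch '{"offset":[[0,0,0]],"rot":[[0,0,0]],"grip":[0]}'
```

```text
clock: 1.82
ee_pos: [0.3036, 0.3389, 0.2039]
tcp_rot: [1.0, 0.003, 0.0, -0.0]
contact_force: [1.5, 0.4, 0.2]
gripper_width: 0.0257
clock: 1.9
ee_pos: [0.3058, 0.3343, 0.2047]
tcp_rot: [1.0, 0.003, 0.001, -0.0]
contact_force: [-0.0, -0.4, 0.3]
gripper_width: 0.0122
```

```bash
python3 -m inch '{"offset":[[20,33,0],[40,66,0],[60,99,0],[80,132,0],[100,165,0]],"rot":[[0,0,0],[0,0,0],[0,0,0],[0,0,0],[0,0,0]],"grip":[0,0,0,0,0]}'
python3 -m inch '{"offset":[[20,33,0],[40,66,0],[60,99,0],[80,132,0],[100,165,0]],"rot":[[0,0,0],[0,0,0],[0,0,0],[0,0,0],[0,0,0]],"grip":[0,0,0,0,0]}'
python3 -m inch '{"offset":[[0,0,0]],"rot":[[0,0,0]],"grip":[0]}'
```

```text
clock: 2.32
ee_pos: [0.4074, 0.1683, 0.2051]
tcp_rot: [1.0, 0.003, 0.001, -0.0]
contact_force: [1.5, 1.4, -0.4]
gripper_width: 0.0002
clock: 2.73
ee_pos: [0.5092, 0.0021, 0.2054]
tcp_rot: [1.0, 0.003, 0.001, -0.001]
contact_force: [0.6, 0.3, -0.1]
gripper_width: -0.0003
clock: 2.82
ee_pos: [0.5111, -0.0027, 0.2047]
tcp_rot: [1.0, 0.001, 0.001, 0.0]
contact_force: [0.6, 0.2, -0.3]
gripper_width: -0.0002
```

```bash
python3 -m inch '{"offset":[[17,26,0],[34,53,0],[34,53,20],[34,53,40],[34,53,40]],"rot":[[0,0,0],[0,0,0],[0,0,0],[0,0,0],[0,0,0]],"grip":[0,0,0,0,0]}'
python3 - <<'E'
from h import *
c=read_camera('scene'); save(c['img'][140:320,180:410],'s1.png',3)
w=read_camera('wrist'); save(w['img'],'w1.png')
print(w['T_tool_cam'],w['vertical_fov'])
E
```

```text
clock: 3.23
ee_pos: [0.5429, -0.0559, 0.1605]
tcp_rot: [1.0, -0.0, -0.003, 0.0]
contact_force: [-1.1, 0.7, -1.1]
gripper_width: -0.0001
[[ 5.23688010e-05 -9.57271498e-01 -2.89190728e-01  7.38040133e-02]
 [ 9.99999894e-01 -8.18848218e-05  4.52140366e-04 -2.31386272e-04]
 [-4.56501417e-04 -2.89190721e-01  9.57271392e-01 -1.70342411e-01]
 [ 0.00000000e+00  0.00000000e+00  0.00000000e+00  1.00000000e+00]] 65.70646984690485
```

View pics/s1.png

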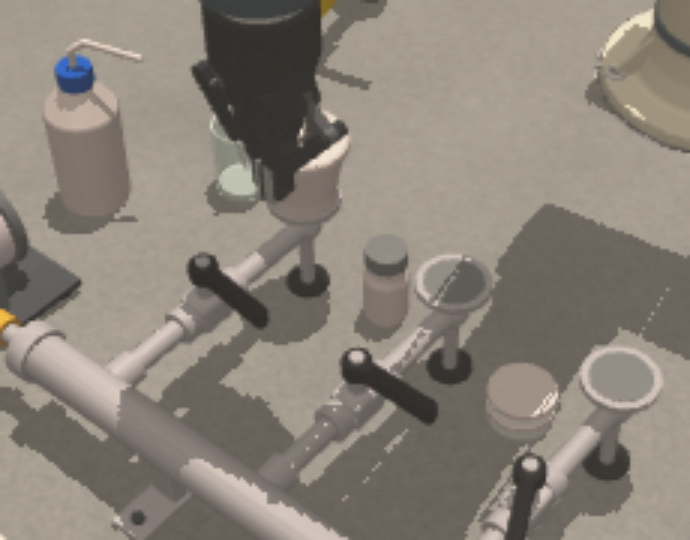

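View pics/w1.png

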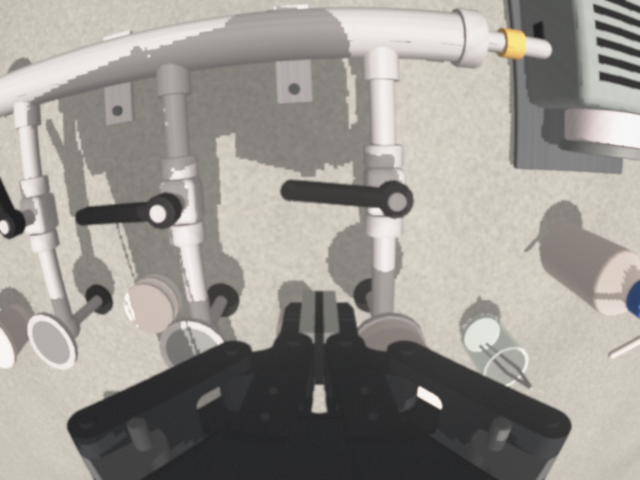

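Scene view: the fingers hover behind lever a, on its -x side, with the cup in front of it unobstructed. The wrist view shows stem a at (397,200), lever tip at (283,190), finger tips at about (320,300). I'll take a second measurement from the wrist camera.

```bash
cat >> h.py <<'E'
from scipy.spatial.transform import Rotation as Rn
def wpt(w,o,u,v,z):
    f=f_of(w); dx,dy=u-w['cx'],v-w['cy']; r=np.hypot(dx,dy); th=r/f
    ray=np.array([np.sin(th)*dx/r,np.sin(th)*dy/r,np.cos(th)]); T=w['T_tool_cam']; R=Rn.from_quat(o['tcp_rot']).as_matrix()
    O=R@T[:3,3]+o['ee_pos']; r=R@T[:3,:3]@ray; return O+r*(z-O[2])/r[2]
E
python3 - <<'E'
from h import *
o=get_obs(); w=read_camera('wrist')
for n,p,z in [('stem a',(397,200),.114),('tip a',(283,190),.114),('stem c',(160,210),.114),('tip c',(80,216),.114),('fl',(303,293),o['ee_pos'][2]),('fr',(335,293),o['ee_pos'][2]),('fb',(320,330),o['ee_pos'][2])]: print(n,np.round(wpt(w,o,*p,z),4))
print(o['ee_pos'])
E
```

```text
stem a [ 0.5787 -0.1037  0.114 ]
tip a [ 0.5845 -0.0342  0.114 ]
stem c [0.5733 0.0468 0.114 ]
tip c [0.5708 0.1131 0.114 ]
fl [ 0.5403 -0.0478  0.1648]
fr [ 0.5403 -0.0639  0.1648]
fb [ 0.5188 -0.0564  0.1648]
[ 0.54497578 -0.05584755  0.16482865]
```

```bash
python3 -m inch '{"offset":[[0,0,22],[0,0,44],[0,0,65],[0,0,65]],"rot":[[0,0,0],[0,0,0],[0,0,0],[0,0,0]],"grip":[0,0,0,0]}'
python3 -m inch '{"offset":[[7,0,0],[14,0,0],[21,0,0],[28,0,0],[35,0,0]],"rot":[[0,0,0],[0,0,0],[0,0,0],[0,0,0],[0,0,0]],"grip":[0,0,0,0,0]}'
```

```text
clock: 3.72
ee_pos: [0.544, -0.0552, 0.0985]
tcp_rot: [1.0, 0.001, -0.001, 0.001]
contact_force: [-1.0, -0.2, -0.3]
gripper_width: 0.0002
clock: 4.13
ee_pos: [0.5806, -0.0551, 0.0995]
tcp_rot: [1.0, 0.001, 0.0, 0.001]
contact_force: [0.1, -0.3, -0.3]
gripper_width: 0.0002
```

```bash
python3 - <<'E'
from h import *
w=read_camera('wrist'); save(w['img'],'w2.png')
for th in range(0,100,15):
    t=np.radians(th-2.5); d=np.array([np.sin(t),np.cos(t)]);n=np.array([-np.cos(t),np.sin(t)])
    print(th,np.round(np.array([.577,-.105])+.046*d+.017*n,3))
E
```

```text
0 [ 0.558 -0.06 ]
15 [ 0.57  -0.056]
30 [ 0.583 -0.056]
45 [ 0.596 -0.06 ]
60 [ 0.607 -0.066]
75 [ 0.616 -0.075]
90 [ 0.622 -0.086]
```

View pics/w2.png

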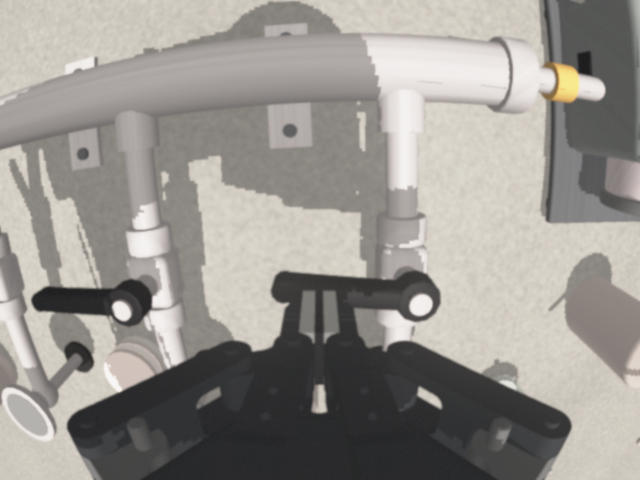

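```bash
python3 -m inch '{"offset":[[4,0,0],[8,2,0],[12,4,0],[16,6,0],[16,6,0]],"rot":[[0,0,0],[0,0,0],[0,0,0],[0,0,0],[0,0,0]],"grip":[0,0,0,0,0]}'
python3 - <<'E'
from h import *
o=get_obs(); w=read_camera('wrist'); save(w['img'],'w3.png'); print(o['contact_force'],o['ee_pos'])
E
```

```text
clock: 4.6
ee_pos: [0.598, -0.0616, 0.0989]
tcp_rot: [1.0, 0.001, 0.0, 0.001]
contact_force: [-0.6, -0.3, 0.9]
gripper_width: 0.0004
[-0.59062536 -0.33544633  0.8616465 ] [ 0.59795045 -0.06160393  0.09886269]
```

View pics/w3.png

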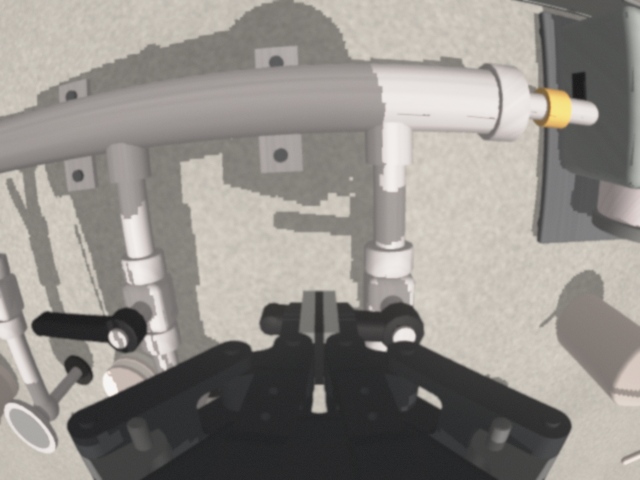

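The fingertip seems to lie over lever a rather than behind it, with almost no force. I'll check the fingertip's true position from the wrist depth.

```bash
python3 - <<'E'
from h import *
o=get_obs(); w=read_camera('wrist'); f=f_of(w); R=Rn.from_quat(o['tcp_rot']).as_matrix()
def p3(u,v):
    z=w['range_z'][v,u]; dx,dy=u-w['cx'],v-w['cy']; r=np.hypot(dx,dy)+1e-9; th=r/f
    p=np.array([np.tan(th)*dx/r*z,np.tan(th)*dy/r*z,z]); T=w['T_tool_cam']; t=T[:3,:3]@p+T[:3,3]; return t*1000, R@t+o['ee_pos']
for uv in [(312,294),(312,300),(312,310),(312,325),(330,294),(330,325),(305,300),(334,300),(270,318),(285,318),(360,328),(404,336),(345,325),(320,286)]:
    t,W=p3(*uv); print(uv,np.round(t),np.round(W,3))
s=read_camera('scene'); save(s['img'][140:320,180:410],'s3.png',3)
import lev; lev.levers(s,'scene')
E
```

```text
(312, 294) [ 11.  -3. -34.] [ 0.608 -0.058  0.133]
(312, 300) [ 11.  -3. -41.] [ 0.609 -0.059  0.14 ]
(312, 310) [ 11.  -3. -49.] [ 0.609 -0.059  0.148]
(312, 325) [ 11.  -2. -60.] [ 0.609 -0.059  0.159]
(330, 294) [ 11.   4. -36.] [ 0.609 -0.066  0.135]
(330, 325) [ 12.   4. -61.] [ 0.609 -0.065  0.16 ]
(305, 300) [ 11.  -6. -40.] [ 0.608 -0.056  0.139]
(334, 300) [ 11.   6. -41.] [ 0.609 -0.067  0.14 ]
(270, 318) [-11. -23. -15.] [ 0.587 -0.038  0.114]
(285, 318) [  7. -13. -48.] [ 0.605 -0.049  0.147]
(360, 328) [-16.  20. -16.] [ 0.582 -0.081  0.115]
(404, 336) [-20.  41. -18.] [ 0.578 -0.103  0.117]
(345, 325) [  8.   9. -54.] [ 0.605 -0.071  0.153]
(320, 286) [-44.   1. 100.] [ 0.553 -0.062 -0.001]
scene [262. 241.] 79 mean [ 0.582  -0.0478] z [0.107 0.113 0.115] dir [0.023 1.   ] ends [ 0.582 -0.065] [ 0.582 -0.033]
scene [309. 268.] 223 mean [0.5706 0.0788] z [0.109 0.113 0.115] dir [-0.054  0.999] ends [0.573 0.038] [0.568 0.118]
scene [353. 309.] 223 mean [0.5922 0.2122] z [0.11  0.113 0.116] dir [0.891 0.455] ends [0.554 0.193] [0.627 0.23 ]
```

View pics/s3.png

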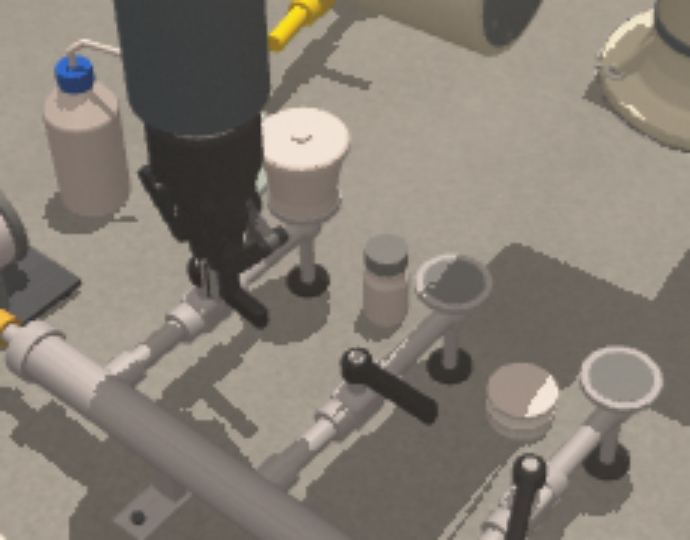

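```bash
python3 - <<'E'
from h import *
o=get_obs(); c=read_camera('scene'); f=f_of(c); v,u=np.mgrid[0:480,0:640]; d=c['range_z']
W=(np.stack([(u-c['cx'])/f*d,(v-c['cy'])/f*d,d],-1)-c['t'])@c['R']
D=W-o['ee_pos']; m=(d>0)&(abs(D[...,0])<.06)&(abs(D[...,1])<.08)&(W[...,2]>.118)
for lo in np.arange(.118,.3,.008):
    k=m&(W[...,2]>=lo)&(W[...,2]<lo+.008)
    if k.sum()>2: print(round(lo,3),k.sum(),'dx',np.round(np.percentile(D[k][:,0],[2,98])*1e3),'dy',np.round(np.percentile(D[k][:,1],[2,98])*1e3), 'px',np.round(u[k].mean()),np.round(v[k].mean()))
save(c['img'][190:270,210:310],'s4.png',6)
E
```

```text
0.126 9 dx [ 1. 10.] dy [-4. 11.] px 252.0 239.0
0.134 28 dx [-7. 10.] dy [-10.  13.] px 253.0 236.0
0.142 38 dx [-7. 11.] dy [-13.  15.] px 253.0 234.0
0.15 27 dx [ 1. 11.] dy [-12.  15.] px 251.0 232.0
0.158 17 dx [ 4. 10.] dy [-6. 14.] px 250.0 229.0
0.166 31 dx [ 4. 12.] dy [-26.  27.] px 249.0 226.0
0.174 84 dx [-11.  12.] dy [-32.  31.] px 250.0 223.0
0.182 56 dx [-11.  13.] dy [-39.  39.] px 249.0 221.0
0.19 81 dx [-13.  16.] dy [-44.  45.] px 248.0 218.0
0.198 81 dx [ 4. 16.] dy [-51.  51.] px 245.0 214.0
0.206 106 dx [ 1. 17.] dy [-54.  60.] px 247.0 213.0
0.214 140 dx [-12.  17.] dy [-57.  62.] px 257.0 214.0
0.222 110 dx [-8. 19.] dy [-20.  56.] px 254.0 211.0
0.23 80 dx [-6. 18.] dy [-9. 44.] px 255.0 209.0
0.238 50 dx [-10.  11.] dy [20. 43.] px 260.0 207.0
0.246 31 dx [-7. 10.] dy [28. 40.] px 259.0 205.0
0.254 84 dx [-18.  35.] dy [-9. 39.] px 252.0 202.0
0.262 115 dx [-24.  36.] dy [-15.  39.] px 249.0 199.0
0.27 118 dx [-18.  36.] dy [-11.  38.] px 249.0 196.0
0.278 123 dx [-17.  37.] dy [-13.  38.] px 248.0 193.0
0.286 111 dx [-21.  36.] dy [-12.  38.] px 248.0 190.0
0.294 205 dx [-17.  37.] dy [-11.  39.] px 247.0 186.0
```

View pics/s4.png

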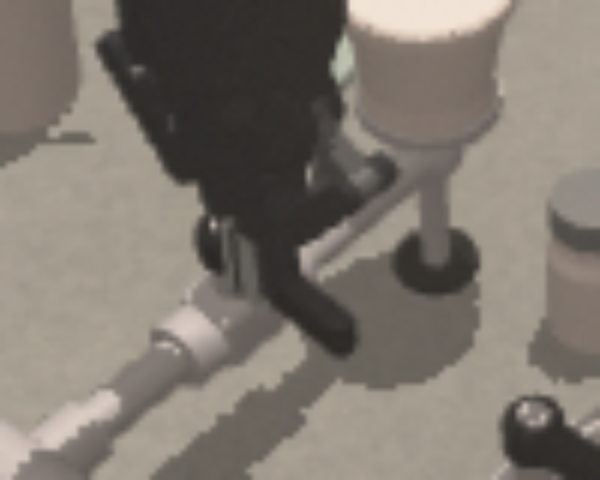

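Both cameras show the closed fingertips about 33 mm short of the reported TCP: the tip is at z ≈ 0.132 when ee_pos says 0.099. The finger passed over lever a without touching it. I'll go back behind the lever and work with TCP z ≈ 0.067.

```bash
python3 -m inch '{"offset":[[-16,-3,0],[-32,-6,0],[-47,-6,0],[-47,-6,0]],"rot":[[0,0,0],[0,0,0],[0,0,0],[0,0,0]],"grip":[0,0,0,0]}'
python3 -m inch '{"offset":[[0,0,8],[0,0,16],[0,0,24],[0,0,32],[0,0,32]],"rot":[[0,0,0],[0,0,0],[0,0,0],[0,0,0],[0,0,0]],"grip":[0,0,0,0,0]}'
python3 -m inch '{"offset":[[5,0,0],[10,0,0],[15,0,0],[20,0,0],[20,0,0]],"rot":[[0,0,0],[0,0,0],[0,0,0],[0,0,0],[0,0,0]],"grip":[0,0,0,0,0]}'
```

```text
clock: 5.13
ee_pos: [0.5479, -0.055, 0.0994]
tcp_rot: [1.0, 0.001, -0.0, 0.0]
contact_force: [-0.3, -0.2, 0.5]
gripper_width: 0.0001
clock: 5.55
ee_pos: [0.5465, -0.0551, 0.0646]
tcp_rot: [1.0, 0.001, -0.003, 0.001]
contact_force: [-1.1, 0.5, -0.2]
gripper_width: 0.0002
clock: 5.97
ee_pos: [0.5669, -0.0551, 0.0645]
tcp_rot: [1.0, 0.001, -0.003, 0.001]
contact_force: [-2.7, 0.8, 0.8]
gripper_width: 0.0001
```

```bash
python3 -m inch '{"offset":[[6,0,-1],[11,0,-2],[16,0.5,-2],[21,2,-2],[26,4,-2]],"rot":[[0,0,0],[0,0,0],[0,0,0],[0,0,0],[0,0,0]],"grip":[0,0,0,0,0]}'
python3 - <<'E'
from h import *
o=get_obs(); w=read_camera('wrist'); save(w['img'],'w5.png'); print(o['contact_force'],o['ee_pos'])
E
```

```text
clock: 6.38
ee_pos: [0.5906, -0.0591, 0.0654]
tcp_rot: [1.0, 0.001, -0.006, 0.0]
contact_force: [-6.1, 0.4, 1.2]
gripper_width: 0.0
[-6.11269434  0.41328191  1.22807065] [ 0.59061309 -0.05912706  0.06537386]
```

View pics/w5.png

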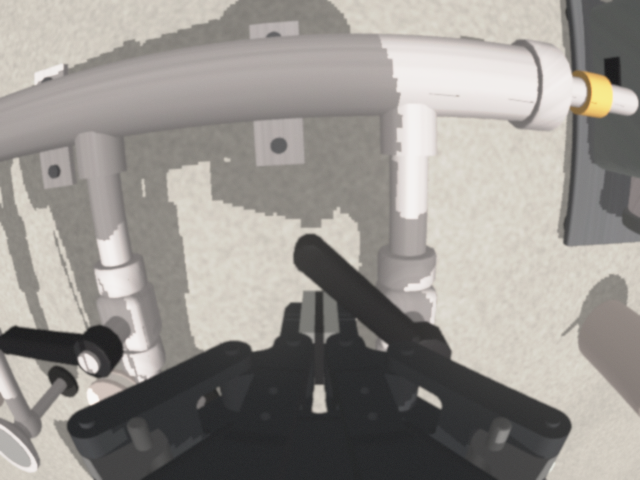

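The lever is turning: it now points up-left from (430,340) to (305,245), about 40° open. Continuing along the arc.

```bash
python3 -m inch '{"offset":[[5,2,0],[10,4,0],[15,7,0],[19,10,0],[23,14,0]],"rot":[[0,0,0],[0,0,0],[0,0,0],[0,0,0],[0,0,0]],"grip":[0,0,0,0,0]}'
python3 -m inch '{"offset":[[2,3,0],[4,7,0],[6,10,0],[7,14,0],[8,17,0]],"rot":[[0,0,0],[0,0,0],[0,0,0],[0,0,0],[0,0,0]],"grip":[0,0,0,0,0]}'
python3 - <<'E'
from h import *
o=get_obs(); w=read_camera('wrist'); save(w['img'],'w6.png'); print(o['contact_force'],o['ee_pos'])
E
```

```text
clock: 6.85
ee_pos: [0.614, -0.0725, 0.0647]
tcp_rot: [1.0, 0.001, -0.006, -0.0]
contact_force: [-3.9, 3.8, 0.3]
gripper_width: 0.0003
clock: 7.27
ee_pos: [0.6199, -0.0824, 0.0642]
tcp_rot: [1.0, 0.0, -0.008, -0.006]
contact_force: [-15.9, 35.4, 13.4]
gripper_width: -0.0002
[-15.89023442  35.41951637  13.44545179] [ 0.61989462 -0.0823737   0.06417823]
```

View pics/w6.png

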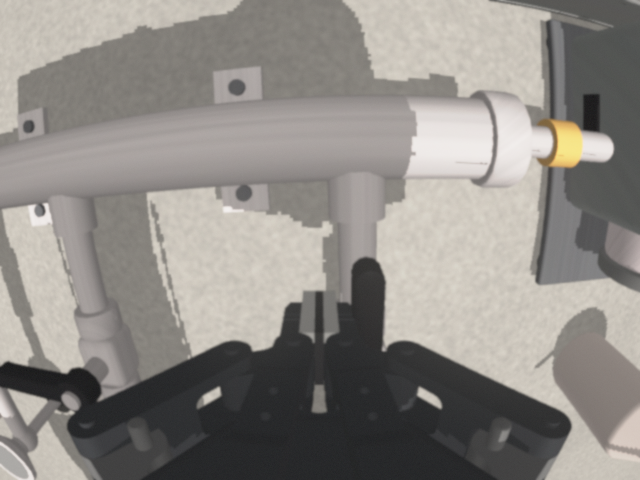

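The force jumped to 35 N, so lever a is on its stop and lies over its pipe (370,265–340). Backing off and lifting.

```bash
python3 -m inch '{"offset":[[0,-8,0],[0,-16,0],[0,-24,-20],[0,-30,-60],[0,-30,-90]],"rot":[[0,0,0],[0,0,0],[0,0,0],[0,0,0],[0,0,0]],"grip":[0,0,0,0,0]}'
python3 -m inch '{"offset":[[0,-35,0],[0,-70,0],[0,-105,0],[0,-140,0],[0,-140,0]],"rot":[[0,0,0],[0,0,0],[0,0,0],[0,0,0],[0,0,0]],"grip":[0,0,0,0,0]}'
python3 - <<'E'
from h import *
import lev
o=get_obs(); print(o['contact_force'],o['ee_pos'],Rn.from_quat(o['tcp_rot']).as_rotvec(True))
for n in('top','scene'):
    c=read_camera(n); save(c['img'],n+'7.png'); lev.levers(c,n)
E
```

```text
clock: 7.73
ee_pos: [0.6221, -0.0533, 0.1569]
tcp_rot: [1.0, 0.001, -0.007, -0.005]
contact_force: [1.9, 0.9, 2.0]
gripper_width: -0.0
clock: 8.15
ee_pos: [0.6228, 0.0917, 0.1584]
tcp_rot: [1.0, 0.003, -0.005, -0.005]
contact_force: [0.4, -1.0, -0.2]
gripper_width: 0.0001
[ 0.43593551 -0.95246837 -0.2093991 ] [0.62275466 0.09172919 0.15842483] [-179.38875508   -0.57022961    0.9795798 ]
top [364. 199.] 178 mean [ 0.6048 -0.1016] z [0.11  0.113 0.116] dir [-0.999 -0.033] ends [ 0.647 -0.1  ] [ 0.566 -0.103]
top [238. 207.] 110 mean [0.583  0.2027] z [0.109 0.113 0.116] dir [-0.894 -0.449] ends [0.627 0.225] [0.556 0.189]
top [291. 213.] 181 mean [0.5689 0.0744] z [0.109 0.113 0.116] dir [-0.036  0.999] ends [0.57  0.036] [0.567 0.116]
scene [238. 237.] 187 mean [ 0.6083 -0.0986] z [0.108 0.113 0.115] dir [ 1.    -0.001] ends [ 0.567 -0.099] [ 0.647 -0.099]
scene [312. 270.] 181 mean [0.5704 0.0865] z [0.108 0.113 0.116] dir [-0.075  0.997] ends [0.573 0.049] [0.568 0.118]
scene [353. 308.] 237 mean [0.5907 0.2111] z [0.111 0.114 0.116] dir [0.885 0.465] ends [0.554 0.192] [0.626 0.23 ]
```

View pics/scene7.png

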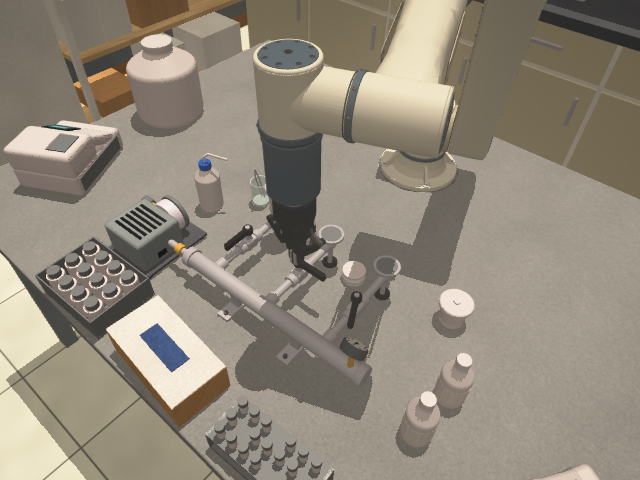

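Lever a is in line (top view 1.9°, scene 0°, against a manifold yaw of about 2°), and the cup hasn't moved. Now lever b, from its clockwise side.

```bash
python3 -m inch '{"offset":[[-2,-33,0],[-4,-66,0],[-6,-96,0],[-6,-96,0]],"rot":[[0,0,0],[0,0,0],[0,0,0],[0,0,0]],"grip":[0,0,0,0]}'
python3 - <<'E'
from h import *
for th in range(65,-1,-10):
    t=np.radians(th-2.3); d=np.array([np.sin(t),np.cos(t)]);n=np.array([np.cos(t),-np.sin(t)])
    print(th,np.round(np.array([.562,.195])+.048*d+.018*n,3))
o=get_obs(); w=read_camera('wrist'); save(w['img'],'w8.png')
print(o['ee_pos'],Rn.from_quat(o['tcp_rot']).as_matrix().round(3).tolist())
E
```

```text
clock: 8.58
ee_pos: [0.6166, 0.1869, 0.1592]
tcp_rot: [1.0, 0.003, -0.005, -0.005]
contact_force: [0.2, -0.6, 0.5]
gripper_width: -0.0
65 [0.613 0.201]
55 [0.611 0.21 ]
45 [0.608 0.218]
35 [0.603 0.226]
25 [0.597 0.232]
15 [0.59  0.238]
5 [0.582 0.242]
[0.61658278 0.18686223 0.1592016 ] [[1.0, 0.006, -0.011], [0.007, -1.0, 0.01], [-0.01, -0.01, -1.0]]
```

View pics/w8.png

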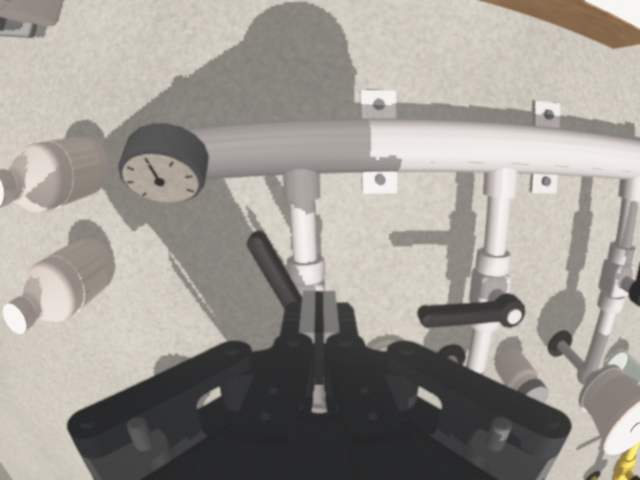

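The wrist view shows lever b from (255,240) to (295,300), left of the fingers. The way down beside it is free, with its own pipe below.

```bash
python3 -m inch '{"offset":[[2,3,30],[2,3,55],[2,3,75],[2,3,91],[2,3,91]],"rot":[[0,0,0],[0,0,0],[0,0,0],[0,0,0],[0,0,0]],"grip":[0,0,0,0,0]}'
python3 -m inch '{"offset":[[0,-6,0],[0,-12,0],[0,-18,0],[-1,-24,0],[-2,-28,0]],"rot":[[0,0,0],[0,0,0],[0,0,0],[0,0,0],[0,0,0]],"grip":[0,0,0,0,0]}'
```

```text
clock: 9.05
ee_pos: [0.616, 0.1798, 0.0644]
tcp_rot: [1.0, 0.002, -0.008, -0.003]
contact_force: [-0.4, -0.4, -1.0]
gripper_width: -0.0001
clock: 9.47
ee_pos: [0.6144, 0.2077, 0.0657]
tcp_rot: [1.0, 0.002, -0.008, -0.002]
contact_force: [-0.0, -4.9, 0.7]
gripper_width: 0.0004
```

Contact: −4.9 N in y. Following the arc toward shut.

```bash
python3 -m inch '{"offset":[[-2,-4,0],[-4,-9,0],[-7,-13,0],[-10,-17,0],[-13,-20,0]],"rot":[[0,0,0],[0,0,0],[0,0,0],[0,0,0],[0,0,0]],"grip":[0,0,0,0,0]}'
python3 -m inch '{"offset":[[-4,-3,0],[-8,-6,0],[-12,-9,0],[-16,-11,0],[-19,-12,0]],"rot":[[0,0,0],[0,0,0],[0,0,0],[0,0,0],[0,0,0]],"grip":[0,0,0,0,0]}'
python3 - <<'E'
from h import *
o=get_obs(); w=read_camera('wrist'); save(w['img'],'w9.png'); print(o['contact_force'],o['ee_pos'])
E
```

```text
clock: 9.88
ee_pos: [0.6013, 0.2281, 0.0662]
tcp_rot: [1.0, 0.002, -0.007, -0.002]
contact_force: [2.5, -4.4, -0.3]
gripper_width: -0.0003
clock: 10.3
ee_pos: [0.5822, 0.2409, 0.0668]
tcp_rot: [1.0, 0.002, -0.007, -0.003]
contact_force: [3.3, -1.6, 0.1]
gripper_width: 0.0002
[ 3.34579587 -1.55691354  0.08925893] [0.58221753 0.24088843 0.06677747]
```

View pics/w9.png

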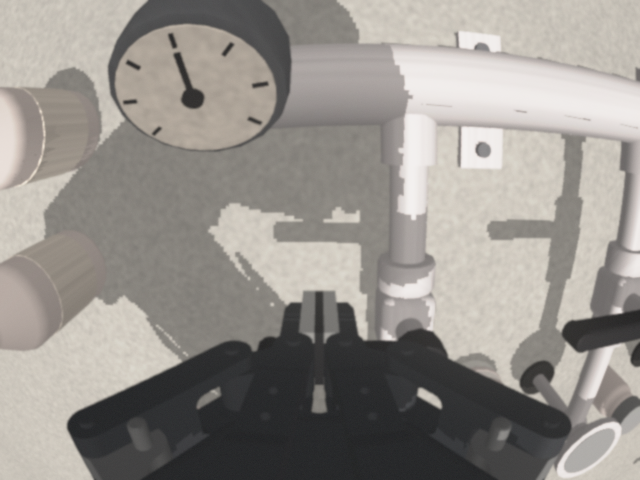

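```bash
python3 -m inch '{"offset":[[-3,0,0],[-6,0,0],[-8,0,0],[-9,0,0],[-10,0,0]],"rot":[[0,0,0],[0,0,0],[0,0,0],[0,0,0],[0,0,0]],"grip":[0,0,0,0,0]}'
```

```text
clock: 10.77
ee_pos: [0.5789, 0.2417, 0.0675]
tcp_rot: [1.0, 0.003, -0.0, -0.004]
contact_force: [29.5, -4.1, -18.1]
gripper_width: 0.0001
```

At the hard stop (29.5 N). Backing off, lifting and checking.

```bash
python3 -m inch '{"offset":[[10,0,0],[18,0,0],[20,0,-20],[20,0,-60],[20,0,-95]],"rot":[[0,0,0],[0,0,0],[0,0,0],[0,0,0],[0,0,0]],"grip":[0,0,0,0,0]}'
python3 -m inch '{"offset":[[-20,-15,-30],[-45,-35,-40],[-70,-55,-40],[-95,-75,-40],[-120,-90,-40]],"rot":[[0,0,0],[0,0,0],[0,0,0],[0,0,0],[0,0,0]],"grip":[0,0,0,0,0]}'
python3 -m inch '{"offset":[[-30,-15,0],[-60,-35,0],[-90,-55,0],[-120,-75,0],[-120,-75,0]],"rot":[[0,0,0],[0,0,0],[0,0,0],[0,0,0],[0,0,0]],"grip":[0,0,0,0,0]}'
python3 - <<'E'
from h import *
import lev
o=get_obs(); print(o['contact_force'],o['ee_pos'])
for n in('top','scene'):
    c=read_camera(n); save(c['img'],n+'10.png'); lev.levers(c,n)
    if n=='top':
        f=f_of(c); v,u=np.mgrid[0:480,0:640]; d=c['range_z']
        W=(np.stack([(u-c['cx'])/f*d,(v-c['cy'])/f*d,d],-1)-c['t'])@c['R']
        # header axis: ridge
        m=(d>0)&(W[...,2]>.082)&(W[...,2]<.095)&(W[...,0]>.65)&(W[...,0]<.73)&(W[...,1]>-.1)&(W[...,1]<.2)
        p=W[m]; print('header',m.sum(),np.degrees(np.polyfit(p[:,1],p[:,0],1)[0]))
        save(c['img'][140:290,130:440],'crop10.png',2.5)
    for q in['filter_cup','vial','dishes']:
        for r in regions_of(q,c)[:2]:
            w=W[r['region']] if n=='top' else None
            print(n,q,round(r['p'],2),np.round(np.array(r['rect'])*[640,480,640,480]), np.round(np.median(w,0),3) if w is not None else '')
E
```

```text
clock: 11.18
ee_pos: [0.5975, 0.2411, 0.1628]
tcp_rot: [1.0, 0.003, -0.002, -0.004]
contact_force: [1.4, 0.6, 1.4]
gripper_width: 0.0001
clock: 11.6
ee_pos: [0.4747, 0.3318, 0.2039]
tcp_rot: [1.0, 0.003, -0.003, -0.004]
contact_force: [-0.9, 1.5, 0.6]
gripper_width: 0.0003
clock: 12.02
ee_pos: [0.3489, 0.4089, 0.2054]
tcp_rot: [1.0, 0.006, -0.005, -0.005]
contact_force: [0.1, -0.4, -0.0]
gripper_width: -0.0001
[ 0.06102826 -0.38862216 -0.01160079] [0.34887533 0.40893132 0.20543616]
top [364. 199.] 173 mean [ 0.6048 -0.1016] z [0.11  0.113 0.116] dir [-0.999 -0.033] ends [ 0.647 -0.1  ] [ 0.566 -0.103]
top [291. 213.] 179 mean [0.5688 0.0742] z [0.11  0.113 0.116] dir [-0.033  0.999] ends [0.57  0.036] [0.567 0.116]
top [229. 215.] 175 mean [0.5623 0.2242] z [0.11  0.113 0.116] dir [-0.023  1.   ] ends [0.563 0.186] [0.561 0.265]
header 1086 -2.3275115943550846
top filter_cup 0.74 [276. 211.  32.   8.] [0.568 0.064 0.114]
top filter_cup 0.64 [354. 239.  33.  32.] [ 0.463 -0.108  0.162]
top vial 0.72 [326. 259.  16.  16.] [ 0.442 -0.035  0.073]
top vial 0.29 [356. 181.  14.  88.] [ 0.577 -0.1    0.08 ]
top dishes 0.86 [266. 254.  24.  20.] [0.454 0.112 0.029]
scene [238. 237.] 188 mean [ 0.6075 -0.0984] z [0.108 0.113 0.115] dir [ 1.    -0.005] ends [ 0.564 -0.098] [ 0.648 -0.099]
scene [310. 268.] 221 mean [0.5709 0.0798] z [0.108 0.113 0.116] dir [-0.062  0.998] ends [0.573 0.038] [0.568 0.118]
scene [369. 304.] 258 mean [0.5645 0.2286] z [0.108 0.113 0.115] dir [-0.077  0.997] ends [0.568 0.187] [0.562 0.268]
scene filter_cup 0.77 [263. 175.  33.  37.] 
scene vial 0.64 [298. 217.  17.  31.] 
scene dishes 0.8 [340. 259.  31.  29.] 
scene dishes 0.46 [298. 220.  18.  29.]
```

View pics/crop10.png

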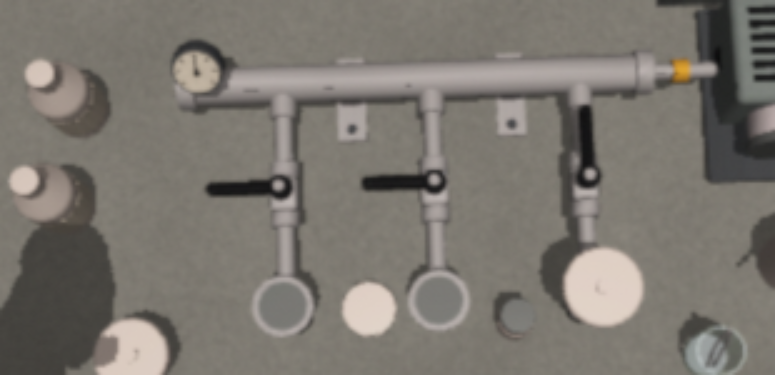

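View pics/scene10.png

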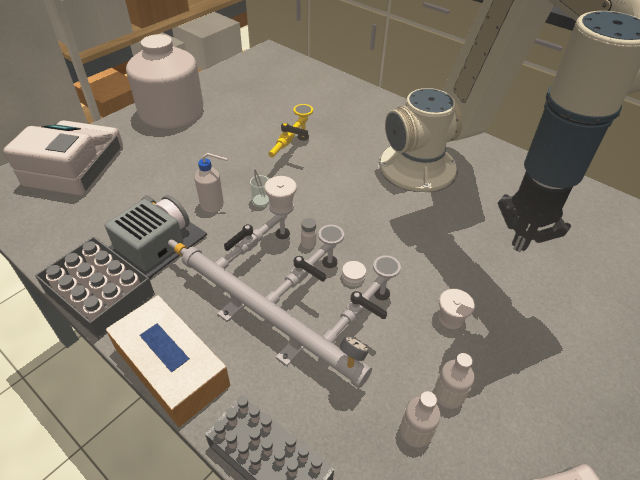

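```bash
python3 -c "
from plant import *
print(get_obs()['clock'],finish_job())"
```

```text
the job is handed in; nothing more can be done
12.4167 None
```

I opened valve a (the cup branch) first, then shut valve b (the leaking bare branch). In each case I pushed the lever with the closed fingertip until it met its hard stop, at about 35–40 N for a and 30–35 N for b. Then I backed off and handed in at about 12.4 s.

**Last checks:**

| Lever | Wanted position | Top camera, off wanted position (manifold yaw 2.3°) | Scene camera, against the same yaw |
|---|---|---|---|
| a | in line with its pipe | about 0.4° | about 2.6° |
| b | square across its pipe | about 1° | about 2.1° |
| c | shut, not touched | within 0.5° | about 1.2° |

- **Angles:** The two cameras disagree by 2–3° on the levers. I relied on the hard-stop forces and the top view.
- **Other objects:** The cup, vial and dishes measured where they were to within about 2 mm. Nothing else in the pictures looks moved, and the arm stands clear.

**What went wrong:** The first push at lever a passed above it without touching. Both cameras showed the closed fingertips about 33 mm short of the reported TCP, so I redid the push that much lower.

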